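Bolt the carver's stone case

ROBOT

A 6-joint arm with a two-finger parallel gripper is mounted at the origin on the work surface. World frame = base frame: x ahead of the robot, y to its left, z up, the work surface at z = 0. Lengths are in mm, angles in rad, forces in N, time in s.
With the tool pointing down it reaches from about 200 to 875 mm from the base axis. Payload 3.4 kg.
Tool frame: the origin (TCP) lies at the very end of the fingers, on their centre line; the grasp point (between the pads) lies 19 mm behind it (r.pinch_z is the distance from the TCP to the grasp point, in mm); x points along the fingers, z is the direction in which the jaws open and shut, and the axes are right-handed (so a half turn about x gives the same grasp; the last joint's range is limited). The gripper opens to 94 mm and grips with 3 to 60 N. Pads are 16 mm wide; open, the fingers measure 119 mm over their backs; the gripper's body (75 mm by 177 mm) begins 78 mm behind the grasp point.
Start: joints at [1.17, 0.276, 1.505, -0, 1.361, -0.121], TCP at [158.811, 552.67, 205.493] pointing down, gripper open.
Joint ranges: [-2.89, 2.89], [-0.75, 2.08], [0.22, 2.7], [-1.18, 4.32], [0.11, 2.71], [-2.7, 2.7]. Speed limits (rad/s): [2.57, 2.57, 3.14, 3.14, 3.14, 3.14].

INTERFACE

Orientations are given as a rotation vector (axis times angle).
In Python, from bench import r gives the robot as it stands.
- The arm moves only by the tool move_arm, never from a script. Its argument "commands" is a list of rows, each a list of 4 numbers: the shift along the world's x, y, z in mm, then the turn about the world's z in degrees. In form: [[tx, ty, tz, twist], ...]. A call has 1 to 5 rows; each row is the pose to reach, as a shift and turn from the pose measured when the call began; what a row does not reach only later rows make up. A row lasts 1/8 s, in which the tool goes at most 62.5 mm and 10.7 degrees, less where a joint would pass 70% of its speed; a pose out of reach is approached as far as the arm can. A call with a gripper value outside its range is refused whole. "claw" is the closure, from -1 (fully open) to 1 (shut), so that 0 is half open, set as the call begins (left out, the last holds). The fingers move at their own pace and stop on an object; "grip_force" is the grip in N (left out, the last holds). Time passes only in rows, so rows that repeat a pose let the fingers close. It gives the time, the measured TCP pose, the force and the opening at its end, in the units of the state.
- r.observe(): the state, without advancing time (a new reading comes with each control period).
- r.get_image(name): name is "scene" or "top" or "wrist"; returns the picture (384x512x3 uint8, blue, green, red); there is no depth.
- r.get_calibration(name): a dict with "K" (3x3 intrinsics, pixels), "extrinsics" (4x4, takes a point from world to camera coordinates); the wrist camera has in their place "mount" (4x4, takes a point from camera to tool coordinates, whose origin is the TCP and whose axes are the tool frame's). Camera axes: x right, y down, z forward; pixel columns grow to the right and rows downward; lengths in mm; the calibration is good to about 2 mm. A picture is of the moment at which its call begins: read the wrist's pose just before it. get_calibration takes no time and is no camera call.
- r.finish_job(): hands the job in, once; it reports no verdict.
The state is a dict: "time": time; "qpos": joint angles; "qd": joint speeds; "joint_torque": joint torques, N m; "ee_pos": TCP position; "ee_rot": TCP orientation; "ft_force": force on the tool from outside, world axes, zero at the start; "torque": the same for the moment, N m; "width": finger opening in mm.
Only numpy, scipy, OpenCV 4.12 (cv2) and the standard library are available. Lean on these libraries where they do the work, as an engineer would, in place of code of your own. Each camera call takes 0.05 s, during which the arm holds its last target.

TASK

Two plywood cases with a sliding bolt on the lid stand on the stone carver's bench, both unbolted. Bolt the larger one: push its bolt fully home, until it stops and its tip has gone right through the keeper, and let go. The smaller one is still in use, so leave its bolt drawn as it is.

Things in the scene. Friction and masses are not known exactly. Their poses are not given: they have to be found in the camera images.
- case_bolt (a joint): Travel of the larger case's bolt (m): 0 = fully drawn, 0.056 = fully home at its stop; starts at 0 to 0.012. The bar's tip reaches the keeper's mouth at 0.024, is flush with its far face at 0.048, and shows 8 mm beyond when home. It slides level along the case towards the keeper, with a drag of about 3 N, and stays where left.
- case_knob (a point): Centre of the top of the upright steel knob at the rear end of the larger case's bolt: round post, 16 mm diameter, top 138 mm above the bench, 50 mm above the lid, 26 mm above the straps (28 mm wide) and keeper. Moves with the bolt. x axis: slide direction, knob to keeper; z up. Plywood case 240 mm long (x), 150 wide, fixed. No strap nearer than 77 mm ahead when drawn, 21 when home.
- case_keeper (a point): Centre of the mouth of the larger case's keeper: steel loop 24 mm long along x (the slide direction), 28 mm wide, fixed on the case's end strip, in line with the bar. 100 mm above the bench, 12 mm below the keeper's top. The knob's axis lies 150 mm behind it with the bolt fully drawn, 94 mm fully home.
- box_knob (a point): Centre of the top of the like knob on the bolt of the smaller case (all its sizes 0.7 of the larger's: 168 x 105 mm, knob 11 mm in diameter, its top 97 mm above the bench; x axis its slide direction). To be left as it is.

How it is judged:
By the outcome, as a careful person would: the job done as asked, in the order asked, and still so for the second after the job is handed in, with the robot touching nothing.
It also fails if it takes over 27 s, if anything falls off the work surface, if the arm or the gripper's body presses on something with over 40 N, if the wrist force passes 120 N, or if a joint passes its speed limit or range.

## Working session

There is one attempt and no reset: what is moved stays moved. The work goes in short steps, Python scripts to look and compute and a tool call to move; the robot and the scene stay as the last step left them, time stands still between calls to the robot, and variables do not carry over. Pictures are saved under pics/ and viewed, and the job is handed in when it is done.

Besides the shell and the picture viewer there is one more tool, called after "Call:" as a command line: name --pt "numbers of a row" for each row, then --argument value for the rest. move_arm: Moves the arm, as the interface text tells. Its arguments: {"type":"object","properties":{"commands":{"type":"array"},"claw":{"type":"number"},"grip_force":{"type":"number"}},"required":["commands"]}

```bash
mkdir -p pics
python3 - <<'E'
from bench import r
import cv2
s=r.observe();print(s)
for n in("scene","top","wrist"):
    cv2.imwrite(f"pics/{n}0.png",r.get_image(n))
    print(r.get_calibration(n))
E
```

```text
{'time': 0.0, 'qpos': array([ 1.16999637e+00,  2.76552586e-01,  1.50614342e+00, -2.39479062e-05,
        1.36067752e+00, -1.20986421e-01]), 'qd': array([ 0.00036809,  0.00109398,  0.00125061, -0.00055523, -0.0006511 ,
        0.00030158]), 'joint_torque': array([-9.86254372e-05, -4.04580259e+01, -2.37223577e+01,  6.99972245e-02,
        3.46777146e-02, -1.35992914e-04]), 'ee_pos': array([158.58138956, 552.09987656, 204.62482817]), 'ee_rot': array([-1.00162932,  1.33024095,  1.00011186]), 'ft_force': array([-0.55670707, -0.40941549, -0.65174243]), 'torque': array([-0.03709752,  0.02959948,  0.00491629]), 'width': 93.89153773366026}
{'K': array([[444.83950274,   0.        , 249.4904284 ],
       [  0.        , 444.83950274, 188.77551645],
       [  0.        ,   0.        ,   1.        ]]), 'extrinsics': array([[-8.35618809e-01,  5.49216351e-01,  1.01294847e-02,
         4.72138296e+02],
       [ 3.67987322e-01,  5.73383978e-01, -7.31994635e-01,
        -9.32924539e+01],
       [-4.07831507e-01, -6.07940962e-01, -6.81235090e-01,
         1.05450226e+03],
       [ 0.00000000e+00,  0.000
[... 384 characters left out ...]
5.92031876e+02],
       [ 1.62142041e-01, -2.75261771e-03, -9.86763590e-01,
         7.70295718e+02],
       [ 0.00000000e+00,  0.00000000e+00,  0.00000000e+00,
         1.00000000e+00]])}
{'K': array([[310.17738273,   0.        , 252.78127595],
       [  0.        , 310.17738273, 195.88619207],
       [  0.        ,   0.        ,   1.        ]]), 'mount': array([[-5.13835244e-04, -2.46571829e-01,  9.69124383e-01,
        -1.80155353e+02],
       [ 9.46651275e-04, -9.69124196e-01, -2.46571280e-01,
         7.11271358e+01],
       [ 9.99999420e-01,  7.90725819e-04,  7.31387704e-04,
         8.78753998e-01],
       [ 0.00000000e+00,  0.00000000e+00,  0.00000000e+00,
         1.00000000e+00]])}
```

View pics/scene0.png

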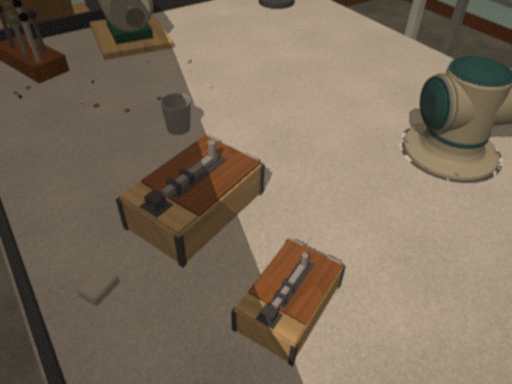

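View pics/top0.png

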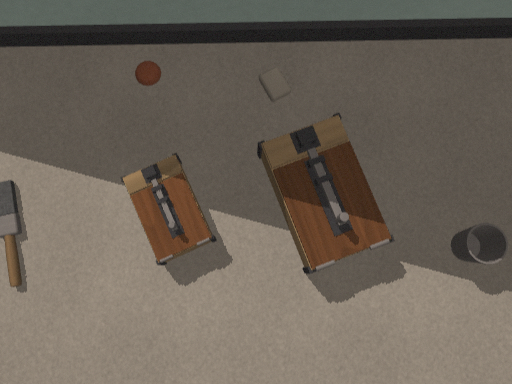

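View pics/wrist0.png

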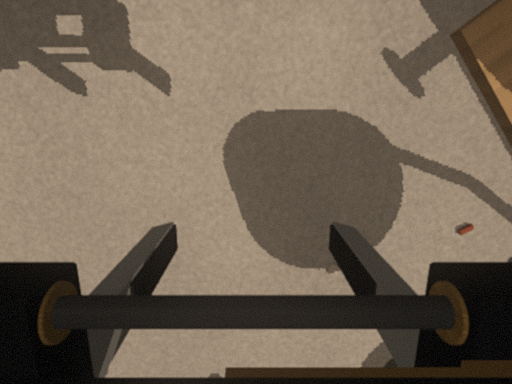

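Run:
```python
import cv2
a=cv2.imread("pics/top0.png")[105:280,250:400];b=cv2.imread("pics/scene0.png")[125:265,110:275]
cv2.imwrite("pics/topz.png",cv2.resize(cv2.convertScaleAbs(a,alpha=1.8),None,fx=4,fy=3.4,interpolation=cv2.INTER_CUBIC)[:595])
cv2.imwrite("pics/topz.png",cv2.resize(cv2.convertScaleAbs(a,alpha=1.8),(0,0),fx=3.4,fy=3.4,interpolation=cv2.INTER_CUBIC))
cv2.imwrite("pics/scz.png",cv2.resize(cv2.convertScaleAbs(b,alpha=1.5),(0,0),fx=4,fy=4,interpolation=cv2.INTER_CUBIC))
```

```text
(no output)
```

View pics/topz.png

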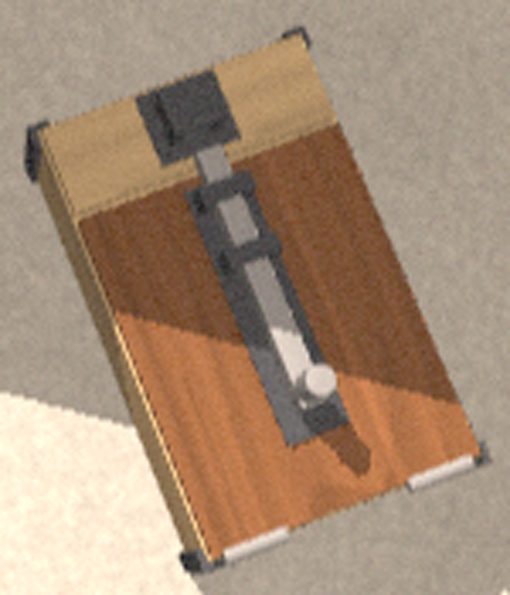

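View pics/scz.png

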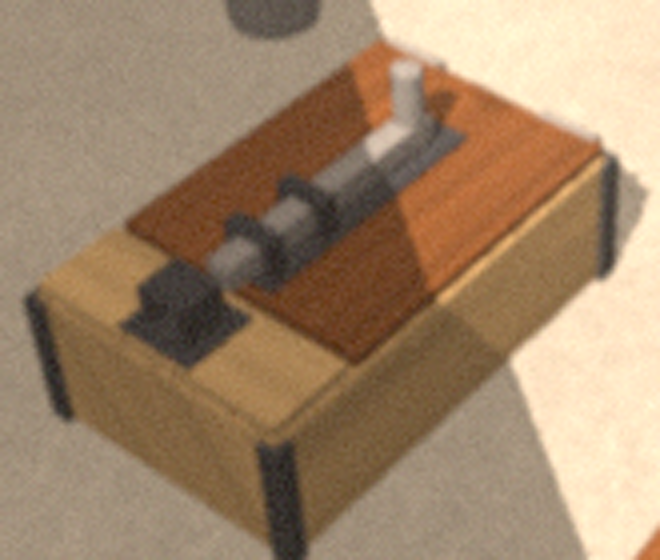

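```bash
cat > h.py <<'E'
from bench import r
import numpy as np
def ray(n,u,v):
    c=r.get_calibration(n);E=c["extrinsics"];R=E[:3,:3];o=-R.T@E[:3,3]
    return o,R.T@np.linalg.inv(c["K"])@[u,v,1.]
def pl(n,u,v,z):
    o,d=ray(n,u,v);return o+d*(z-o[2])/d[2]
E
python3 - <<'E'
from h import *
np.set_printoptions(precision=1,suppress=True)
T=lambda x,y:(x/3.4+250-.35,y/3.4+105-.35)
S=lambda x,y:(x/4+110-.4,y/4+125-.4)
kt=pl("top",*T(320,378),138);ks=pl("scene",*S(407,66),138);print("knob",kt,ks)
o1,d1=ray("top",*T(320,378));o2,d2=ray("scene",*S(407,66))
t=np.linalg.lstsq(np.c_[d1,-d2],o2-o1,rcond=None)[0];print("tri",o1+d1*t[0],o2+d2*t[1])
C=[pl("top",*T(*p),88) for p in[(40,127),(298,38),(478,455),(207,562)]]
for p in C:print(p)
for a,b in((3,0),(2,1),(0,1),(3,2)):
    d=C[b]-C[a];print(np.linalg.norm(d),np.degrees(np.arctan2(d[1],d[0])))
m=(C[0]+C[1])/2;print("frontmid",m,m-sum(C[2:])/2)
kp=pl("top",*T(188,112),112);d=kp-kt;print("keeper",kp,np.hypot(d[0],d[1]),np.degrees(np.arctan2(d[1],d[0])))
kp=pl("scene",*S(180,295),112);d=kp-ks;print("keeper sc",kp,np.hypot(d[0],d[1]),np.degrees(np.arctan2(d[1],d[0])))
s=r.observe();from scipy.spatial.transform import Rotation as Ro
print(Ro.from_rotvec(s["ee_rot"]).as_matrix())
E
```

```text
knob [ 545.4 -168.7  138. ] [ 543.3 -166.8  138. ]
tri [ 545.4 -168.6  138.5] [ 543.2 -166.9  137.9]
[685.2 -40.7  88. ]
[ 731. -177.   88.]
[ 511.2 -256.4   88. ]
[ 460.7 -118.5   88. ]
237.6071852363694 19.107976735386774
233.743546843183 19.847816862842695
143.81387662009047 -71.43811846918945
146.84700267834137 -69.91169128375704
frontmid [ 708.1 -108.9   88. ] [222.2  78.6   0. ]
keeper [ 684.6 -114.7  112. ] 149.2982819255859 21.205651653844466
keeper sc [ 689.8 -108.4  112. ] 157.80744238526498 21.73663581936279
[[-0.  -1.   0.3]
 [-0.   0.3  1. ]
 [-1.   0.  -0. ]]
```

Scene: the larger case's knob is at top px (344,216) and scene px (211,141). The two views meet at z≈138, as they must, giving about (544,-168). The slide direction is about 19.6° and the keeper is about 150 mm ahead. I'll push with closed fingers from behind.

Call:
move_arm --pt "24 -50 5 8" --pt "48 -101 10 16" --pt "73 -153 10 24" --pt "97 -205 10 30" --pt "122 -257 10 35.6" --claw 1 --grip_force 20

```text
time: 0.78
ee_pos: [281.0, 293.6, 214.7]
ee_rot: [-1.46, 1.026, 1.458]
ft_force: [1.5, 0.3, 0.1]
width: 47.6
```

Call:
move_arm --pt "24 -50 0 0" --pt "48 -100 0 0" --pt "72 -151 0 0" --pt "97 -204 0 0" --pt "121 -256 0 0"

```text
time: 1.4
ee_pos: [402.4, 35.7, 214.8]
ee_rot: [-1.46, 1.026, 1.457]
ft_force: [0.4, 0.3, 1.0]
width: 0.6
```

Call:
move_arm --pt "24 -50 0 0" --pt "48 -100 0 0" --pt "72 -151 0 0" --pt "95 -200 0 0" --pt "104 -219 0 0"

```text
time: 2.02
ee_pos: [507.1, -185.8, 214.1]
ee_rot: [-1.458, 1.028, 1.456]
ft_force: [-0.6, 1.9, -0.4]
width: 0.4
```

Run:
```python
from h import *
import cv2
s=r.observe();print(s["ee_pos"],s["qpos"],s["width"],s["ft_force"])
from scipy.spatial.transform import Rotation as Ro
M=Ro.from_rotvec(s["ee_rot"]).as_matrix();print(M.round(3),np.degrees(np.arctan2(M[1,2],M[0,2])))
cv2.imwrite("pics/w1.png",r.get_image("wrist"));cv2.imwrite("pics/s1.png",cv2.resize(r.get_image("scene")[60:270,60:340],None,fx=2.5,fy=2.5))
```

```text
[ 507.12750246 -185.76303008  214.07438306] [-4.79625952e-01  2.17851700e-01  1.56382580e+00 -4.98657939e-04
  1.35889050e+00 -2.39297566e+00] 0.433462980375283 [-0.59517661  1.88817764 -0.43900864]
[[ 0.001 -0.942 -0.336]
 [-0.001 -0.336  0.942]
 [-1.    -0.    -0.001]] 109.63284751769527
```

View pics/w1.png

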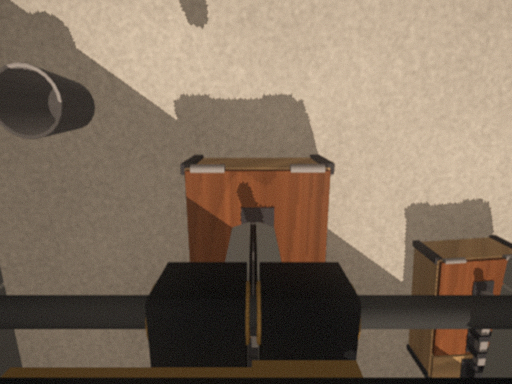

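View pics/s1.png

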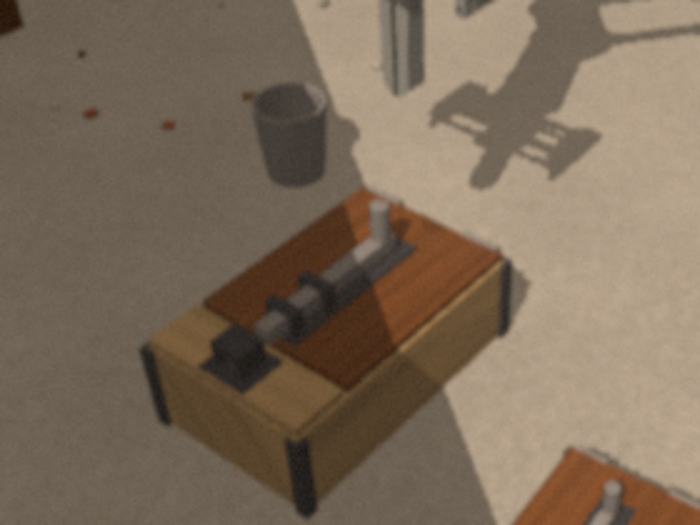

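The wrist view shows the case square to the tool and its rear plate centred at column 258, against 253 for the fingers. That puts it about 5 mm off along +n, which matches the other views. I'll correct this and go down behind the knob.

Call:
move_arm --pt "-0.5 4.6 -30 0" --pt "-0.5 4.6 -65 0" --pt "-0.5 4.6 -90 0" --pt "-0.5 4.6 -97 0" --pt "-0.5 4.6 -97 0"

```text
time: 2.75
ee_pos: [506.0, -178.7, 117.5]
ee_rot: [-1.458, 1.026, 1.458]
ft_force: [-0.4, -0.3, 0.3]
width: 0.4
```

Run:
```python
from h import *
import cv2
s=r.observe();print(s["ee_pos"],s["ft_force"])
a=r.get_image("scene")[90:240,110:290];b=r.get_image("top")[105:280,250:400]
cv2.imwrite("pics/s2.png",np.hstack([cv2.resize(a,(420,350)),cv2.resize(cv2.convertScaleAbs(b,alpha=1.6),(300,350))]))
```

```text
[ 505.99070656 -178.72594021  117.47391547] [-0.3613577  -0.28209075  0.30534469]
```

View pics/s2.png

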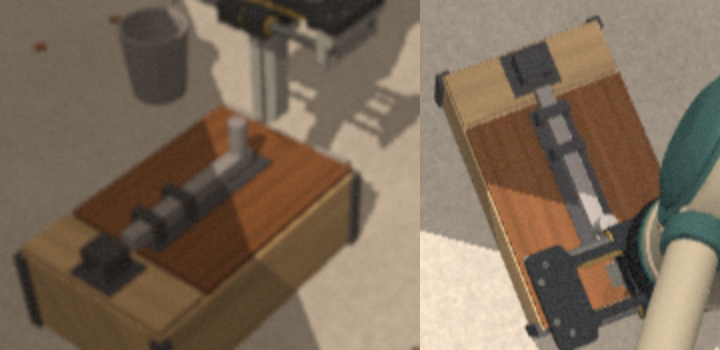

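Call:
move_arm --pt "10.2 1 0 0" --pt "17.8 3.7 0 0" --pt "25.3 6.4 0 0" --pt "32.9 9 0 0" --pt "40.4 11.7 0 0"

```text
time: 3.48
ee_pos: [547.4, -167.9, 118.3]
ee_rot: [-1.46, 1.027, 1.456]
ft_force: [-2.2, -0.7, 2.7]
width: 0.7
```

Call:
move_arm --pt "6.6 2.4 -1 0" --pt "12.2 4.4 -1 0" --pt "17.9 6.4 -1 0" --pt "22.6 8.1 -1 0" --pt "23.6 8.4 -1 0"

```text
time: 4.1
ee_pos: [571.1, -159.1, 117.1]
ee_rot: [-1.459, 1.027, 1.457]
ft_force: [-2.5, -0.0, 0.8]
width: 0.3
```

Run:
```python
from h import *
import cv2
s=r.observe();print(s["ee_pos"],s["ft_force"])
a=r.get_image("scene")[110:230,110:260];b=r.get_image("top")[105:280,250:400]
cv2.imwrite("pics/s3.png",np.hstack([cv2.resize(a,(450,360)),cv2.resize(cv2.convertScaleAbs(b,alpha=1.6),(308,360))]))
```

```text
[ 571.0955706  -159.10892516  117.07074621] [-2.53485932 -0.03239884  0.82791553]
```

View pics/s3.png

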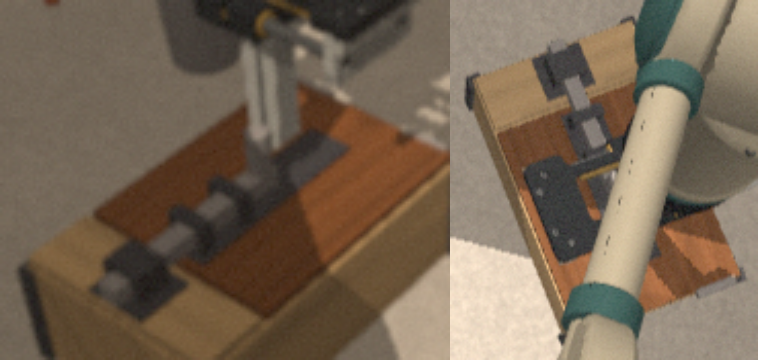

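The tip now shows past the keeper but the force is only the drag, so it isn't at the stop yet. I'll go on in small steps.

Call:
move_arm --pt "2 0.7 0 0" --pt "4 1.4 0 0" --pt "5 1.8 0 0"

```text
time: 4.58
ee_pos: [572.8, -158.4, 117.1]
ee_rot: [-1.457, 1.032, 1.462]
ft_force: [-10.3, -4.6, 4.7]
width: 0.3
```

Call:
move_arm --pt "4 1.4 0 0" --pt "6 2 0 0" --pt "6 2 0 0"

```text
time: 4.95
ee_pos: [572.8, -158.4, 117.1]
ee_rot: [-1.453, 1.041, 1.472]
ft_force: [-13.0, -4.6, 8.0]
width: 0.4
```

Run:
```python
from h import *
import cv2
s=r.observe();print(s["ee_pos"],s["ft_force"])
```

```text
[ 572.79115336 -158.38152574  117.13427193] [-13.01631675  -4.56412739   8.00333347]
```

At the stop: no further motion while the force rose to 14 N. I'll back off along the slide and lift clear.

Call:
move_arm --pt "-10 -3.6 0 0" --pt "-24 -8.5 0 0" --pt "-28 -10 30 0" --pt "-28 -10 70 0" --pt "-28 -10 100 0"

```text
time: 5.58
ee_pos: [545.4, -168.7, 218.9]
ee_rot: [-1.455, 1.04, 1.469]
ft_force: [1.0, -1.4, -0.6]
width: 0.2
```

Call:
move_arm --pt "-35 -30 30 0" --pt "-75 -60 50 0" --pt "-115 -90 60 0" --pt "-155 -110 60 0" --pt "-155 -110 60 0"

```text
time: 6.2
ee_pos: [388.6, -279.8, 279.5]
ee_rot: [-1.454, 1.043, 1.464]
ft_force: [0.7, -0.2, 0.1]
width: 0.2
```

Run:
```python
from h import *
import cv2
s=r.observe();print(s["ee_pos"],s["ft_force"])
A=r.get_image("scene");B=r.get_image("top");cv2.imwrite("pics/s4f.png",A);cv2.imwrite("pics/t4f.png",B)
cv2.imwrite("pics/s4.png",np.hstack([cv2.resize(A[110:230,110:260],(450,360)),cv2.resize(cv2.convertScaleAbs(B[105:280,250:400],alpha=1.6),(308,360))]))
cv2.imwrite("pics/t4z.png",cv2.resize(cv2.convertScaleAbs(B[105:280,250:400],alpha=1.8),(0,0),fx=3.4,fy=3.4,interpolation=cv2.INTER_CUBIC))
cv2.imwrite("pics/s4z.png",cv2.resize(A[120:370,110:360],(600,600)))
```

```text
[ 388.63839194 -279.75770258  279.48909271] [ 0.73003988 -0.15649015  0.1342736 ]
```

View pics/s4z.png

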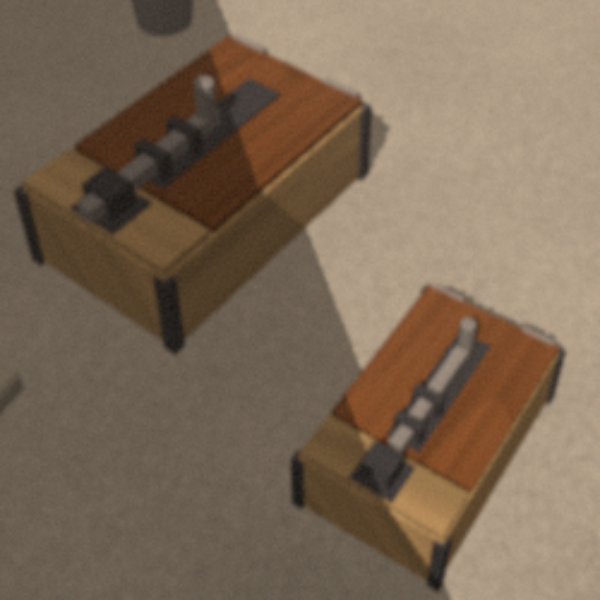

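View pics/t4z.png

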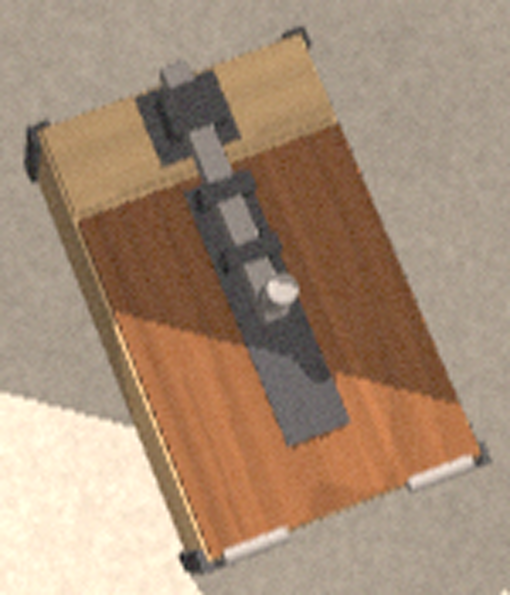

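Run:
```python
from h import *
a=pl("top",320/3.4+250,378/3.4+105,138);b=pl("top",282/3.4+250,290/3.4+105,138);print(b-a,np.linalg.norm(b-a))
print(r.observe()["qd"].round(3));print(r.finish_job())
```

```text
[42.54600283 15.91639412  0.        ] 45.42569711460274
[ 0.026  0.015 -0.008 -0.001  0.003 -0.001]
the job is handed in; nothing more can be done
None
```

The larger case is bolted: its bolt is fully home, the gripper has let go, and the job was handed in at about 6.3 s of the 27 s allowed. I pushed the knob along the slide with closed fingers from behind, then backed off and lifted clear.

- **At the stop:** the tool stopped advancing while the push force rose from about 2.5 N (the drag) to about 14 N.
- **Bolt travel:** the top camera shows the knob moved about 45 mm at 20.5°. That fits the 44–56 mm expected for a start between 0 and 12 mm.
- **Tip through the keeper:** after release, both the scene and top pictures show the tip clearly beyond the keeper's far face.
- **Smaller case:** its bolt is still drawn and I never touched it.
- **Disagreements:** the two cameras differed by about 2–3 mm on the knob, which is roughly the calibration error. They differed by about 8 mm on the distance to the keeper, so I relied on contact force rather than that figure to find the stop. No check failed.

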